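# Put the seal matrix away and close the glazed hatch on its seal

### The arm

A 7-joint arm with a two-finger parallel gripper is mounted at the origin on the work surface. World frame = base frame: x ahead of the robot, y to its left, z up, the work surface at z = 0. Lengths are in mm, angles in rad, forces in N, time in s.
With the tool pointing down it reaches from about 425 to 925 mm from the base axis. Payload 6.8 kg.
Tool frame: the origin (TCP) lies on the centre line of the jaws, within the pads' length; the fingertips stand 19 mm ahead of it and the grasp point (between the pads) is the TCP; z points along the fingers, x is the direction in which the jaws open and shut, and the axes are right-handed (so a half turn about z gives the same grasp; the last joint's range is limited). The gripper opens to 88 mm and grips with 3 to 60 N. Pads are 20 mm wide; open, the fingers measure 115 mm over their backs; the gripper's body (75 mm by 178 mm) begins 61 mm behind the grasp point.
Start: joints at [-1.215, 0.477, 0.022, 1.555, -0.011, 1.109, -0.083], TCP at [301.96, 603.711, 241.664] pointing down, gripper open.
Joint ranges: [-2.96, 2.96], [-0.34, 2.1], [-1.41, 1.46], [0.24, 2.44], [-1.37, 4.51], [0.17, 1.92], [-2.96, 2.96]. Speed limits (rad/s): [2.39, 2.39, 3.14, 3.14, 3.14, 3.14, 3.14].

### API

Orientations are given as a rotation vector (axis times angle).
In Python, from bench import r gives the robot as it stands.
- The arm moves only by the shell command python3 -m inch 'ROWS' [OPENING] [FORCE]. ROWS is JSON, a list of rows, each an object with "xyz": the shift along the tool's x, y, z as a fraction of full scale, a list of three; "turn": the turn about the tool's z as a fraction of full scale. A call has 1 to 12 rows; each row shifts and turns the commanded pose from where the row before left it, along the tool's axes as they then stand; what a row does not reach is not made up. Full scale, the value 1, is 0.2 m for a shift and 180 degrees for a turn. A row lasts 1/12 s, in which the tool goes at most 41.7 mm and 7.16 degrees, less where a joint would pass 70% of its speed; a pose out of reach is approached as far as the arm can. A call with a number of a shift or a turn outside -1 to 1 is refused whole. A call with a gripper value outside its range is refused whole. OPENING is the opening, from 0 (shut) to 1 (fully open), set as the call begins (- or left out, the last holds). The fingers move at their own pace and stop on an object; FORCE is the grip in N (left out, the last holds). Time passes only in rows, so rows that do not move let the fingers close. It gives the time, the measured TCP pose, the force and the opening at its end, in the units of the state.
- r.read_state(): the state, without advancing time (a new reading comes with each control period).
- r.capture(name): name is "side" or "top" or "wrist"; returns a dict with "img" (384x512x3 uint8, red, green, blue), "depth" (384x512 float32, mm along the optical axis (not along the pixel's ray), 0 where there is no reading), "vertical_fov" (degrees; the focal length in pixels is half the picture's height over the tangent of half this angle, whatever the lens; pixels are square), "cx", "cy" (the principal point, pixels), "T" (4x4, takes a point from camera to world coordinates). Camera axes: x right, y down, z forward; pixel columns grow to the right and rows downward; lengths in mm; the calibration is good to about 2 mm. A picture is of the moment at which its call begins.
- r.hand_in(): hands the job in, once; it reports no verdict.
The state is a dict: "t": time; "q": joint angles; "dq": joint speeds; "joint_torque": joint torques, N m; "eef_pos": TCP position; "tool_rot": TCP orientation; "ft_force": force on the tool from outside, world axes, zero at the start; "moment": the same for the moment, N m; "grip_width": opening from 0.0 (shut) to 1.0 (fully open).
Only numpy, scipy, OpenCV 4.12 (cv2) and the standard library are available. Lean on these libraries where they do the work, as an engineer would, in place of code of your own. Each camera call takes 0.05 s, during which the arm holds its last target.

### The job

Stand the bronze seal matrix upright on the green felt pad in the open well of the seal case and let go of it, without dropping it. Then slide the glazed hatch along its track until it is shut against the rubber strip of the closing bar: press it on the strip with at least 6 N so that it seals and stays pressed when you let go, but never with more than 13 N, or the glass chips. Leave the tin, weight, dome and spoon where they are.

Things in the scene. Friction and masses are not known exactly. Their poses are not given: they have to be found in the camera images.
- case: Fixed dark wooden seal case, 190 (own x) by 360 mm (own y), walls 75 mm high, track rails on the long edges to 89 mm. Origin on the underside; own y is the track's line, the hatch closes towards -y. Along own y: closing end wall (-205 to -140 mm), open well (-140 to -30, own x -71 to 71, flat floor 12 mm above the work surface), solid parking deck (-30 to 155).
- pad (a point): Centre of the round green felt pad, 70 mm across, on the well's floor (12 mm above the work surface), at own x 0, y -95 mm of the case; axes as the case's.
- hatch (a joint): Travel (m) of the glazed hatch, 150 (own y) by 158 by 8 mm, underside 75.5 mm above the work surface: grows as it opens towards the case's +y, 0.145 fully open. It meets the strip somewhere from -0.015 to +0.015, by the bar's setting. Track: 4 N dry friction, damping 15 N per m/s; it stays where left, and once let go keeps up to 4 N of pressure on the strip. It cannot tilt or lift.
- pull (a point): Centre of the hatch's upright brass pull in mid-hatch: a fin 70 mm long (own x), 12 mm thick (own y, the travel), from 10 to 44 mm above the hatch's underside (centre 102.5 mm, top 119.5 mm above the work surface). Axes as the case's. Push it on its +y face, or pinch it from above.
- jamb: Two brass brackets fixed on the closing end wall. They carry an adjustable bar with a 116 mm black rubber strip facing the hatch. Origin at case own y -176 mm, 75 mm above the work surface, axes as the case's: it tells the brackets only. The bar is set anew each time, within 15 mm either way of its middle place; its setting is not reported. The strip gives 1 mm per 5 N and bottoms at 6 mm.
- matrix_center (a point): Centre (24 mm above its underside) of the loose bronze seal matrix: round foot 40 mm across and 10 mm high, above it, from 16 to 48 mm above the underside, a round grip 23 mm across; 48 mm high, about 0.22 kg, z up along its axis, turned any way.
- tin: Bystander: round red wax tin, 62 mm across, 40 mm high; origin under its centre.
- weight: Bystander: pewter-grey weight with a knob, 52 mm across, 52 mm high; origin under its centre.
- dome: Bystander: glass dome on a dark wooden foot, 100 mm across, 125 mm high with its brass knob; origin under its centre.
- spoon: Bystander: horn spoon lying flat beyond the case, about 195 mm long along own x; origin on its underside.
- matrix: The seal matrix described under its centre; this origin lies under its foot's centre.
Things that resemble listed ones, but are neither listed nor needed, are in the scene too. Of the things that look like the matrix, the smaller one is meant.

How it is judged:
By the outcome, as a careful person would: the job done as asked, in the order asked, and still so for the second after the job is handed in, with the robot touching nothing.
It also fails if it takes over 70 s, if anything falls off the work surface, if the arm or the gripper's body presses on something with over 40 N, if the wrist force passes 120 N, or if a joint passes its speed limit or range.

## Working session

There is one attempt and no reset: what is moved stays moved. The work goes in short steps, Python scripts to look and compute and a shell command to move; the robot and the scene stay as the last step left them, time stands still between calls to the robot, and variables do not carry over. Pictures are saved under pics/ and viewed, and the job is handed in when it is done.

```bash
ls; mkdir -p pics
python3 - <<'E'
from bench import r
import cv2
s=r.read_state(); print(s)
for n in ["side","top","wrist"]:
    c=r.capture(n); cv2.imwrite(f"pics/{n}0.png",c["img"][:,:,::-1]); print(n,c["vertical_fov"],c["cx"],c["cy"],c["T"].round(3).tolist())
E
```

```text
pics
{'t': 0.0, 'q': array([-1.2151009 ,  0.47776953,  0.0223434 ,  1.55642353, -0.01149366,
        1.10933859, -0.08308955]), 'dq': array([-0.00056504, -0.00079305,  0.00036431,  0.00019219, -0.00028446,
        0.00105923,  0.00097802]), 'joint_torque': array([-5.67159732e-04, -5.82846701e+01,  1.53433476e+00, -2.72618651e+01,
       -5.43537398e-02,  1.68333622e-02,  1.69947357e-04]), 'eef_pos': array([301.71877334, 603.17639892, 240.71408218]), 'tool_rot': array([ 2.67158402e+00,  1.65091579e+00, -2.29506264e-03]), 'ft_force': array([-0.41311321, -0.81333339, -0.01553154]), 'moment': array([-0.04086347,  0.0175207 , -0.04776505]), 'grip_width': 1.0045613301076088}
side 44.776604637336916 248.94043608866806 187.67702574298593 [[0.856, -0.303, 0.42, 39.057], [-0.518, -0.487, 0.704, -834.444], [-0.009, -0.819, -0.573, 806.489], [0.0, 0.0, 0.0, 1.0]]
top 46.45728174824948 252.88371723381005 192.93550337814818 [[0.003, -0.998, 0.061, 494.623], [-1.0, -0.004, -0.007, 54.716], [0.007, -0.061, -0.998, 1410.28], [0.0, 0.0, 0.0, 1.0]]
wrist 65.91238290073098 260.30456844536616 189.7056281380081 [[0.448, 0.864, 0.23, 238.231], [0.894, -0.433, -0.115, 636.728], [-0.0, 0.257, -0.966, 384.153], [0.0, 0.0, 0.0, 1.0]]
```

View pics/side0.png

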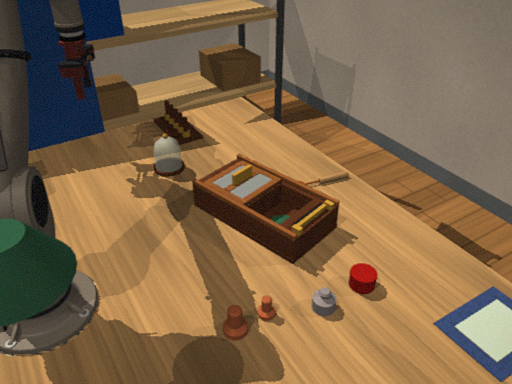

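View pics/top0.png

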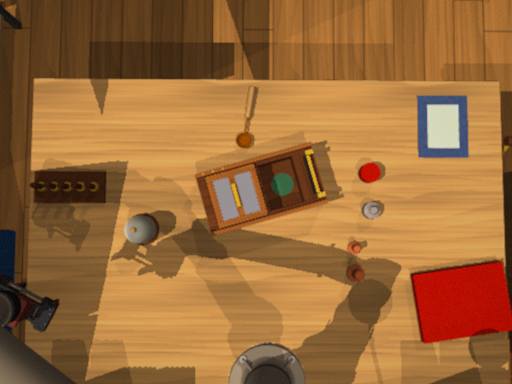

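View pics/wrist0.png

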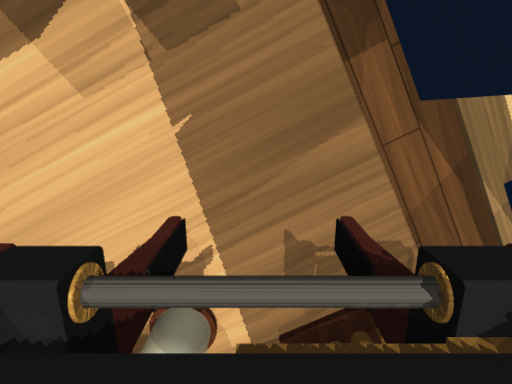

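The side view shows two matrix-like bronze pieces: the small one at (267,308) and a larger one at (235,322). In the top view they are at (355,248) and (355,272). The other round things are the weight (323,302), the tin (363,279) and the dome (168,155). The case well is open, with the pad at top (282,184) and the pull at top (237,194). I'm choosing the smaller bronze piece. Next I'll check it in a close crop and measure.

```bash
cat > h.py <<'E'
import numpy as np, cv2
from bench import r
def K(c):
    f=c["img"].shape[0]/2/np.tan(np.radians(c["vertical_fov"]/2)); return f
def ray(c,u,v):
    d=np.array([(u-c["cx"])/K(c),(v-c["cy"])/K(c),1.0]); return c["T"][:3,:3]@d, c["T"][:3,3]
def onz(c,u,v,z):
    d,o=ray(c,u,v); return o+d*(z-o[2])/d[2]
def proj(c,p):
    q=np.linalg.inv(c["T"])@np.append(p,1); return q[0]/q[2]*K(c)+c["cx"],q[1]/q[2]*K(c)+c["cy"]
def cloud(c):
    H,W=c["depth"].shape; u,v=np.meshgrid(np.arange(W),np.arange(H)); z=c["depth"]
    p=np.stack([(u-c["cx"])/K(c)*z,(v-c["cy"])/K(c)*z,z],-1)
    return p@c["T"][:3,:3].T+c["T"][:3,3]
E
python3 - <<'E'
from h import *
for n in ["side","top"]:
    c=r.capture(n); P=cloud(c); hsv=cv2.cvtColor(c["img"],cv2.COLOR_RGB2HSV)
    np.savez(f"pics/{n}.npz",**c)
    pts={"side":{"table":(150,280),"tin":(363,272),"weight":(323,293),"small":(267,298),"big":(235,311),"pad":(281,218)},
         "top":{"table":(330,300),"tin":(370,173),"weight":(373,210),"small":(355,247),"big":(355,272),"pad":(282,184),"pull":(237,194),"bar":(315,175)}}[n]
    for k,(u,v) in pts.items(): print(n,k,P[v,u].round(1),hsv[v,u])
    x0,y0=(190,240) if n=="side" else (320,220)
    cv2.imwrite(f"pics/crop_{n}.png",cv2.resize(c["img"][y0:y0+100,x0:x0+120,::-1] if n=="side" else c["img"][y0:y0+75,x0:x0+90,::-1],None,fx=6,fy=6,interpolation=cv2.INTER_CUBIC))
    # case crop
    if n=="top": cv2.imwrite("pics/crop_case.png",cv2.resize(c["img"][135:240,185:335,::-1],None,fx=5,fy=5,interpolation=cv2.INTER_CUBIC))
E
```

```text
side table [235.7 -43.7  -2.3] [ 17 146 187]
side tin [ 645.7 -318.1   42.6] [  2 222 176]
side weight [ 523.5 -326.1   51.6] [  9  38 155]
side small [ 415.7 -273.1   48.7] [ 10 178 190]
side big [ 333.9 -280.4   65.6] [  8 176 113]
side pad [620.4 -28.5  12.5] [ 70 106 106]
top table [ 247.4 -195.6    1.4] [ 16 156 208]
top tin [ 641.6 -316.6   34.2] [  2 255 194]
top weight [ 526.8 -320.    50.4] [ 10  51 176]
top small [ 414.4 -264.8   46.2] [ 10 191 211]
top big [ 340.1 -261.9   55.3] [ 10 203  83]
top pad [608.2 -45.6  12.4] [ 68 124 101]
top pull [570.2  92.3 116.8] [ 20 217 190]
top bar [ 631.  -140.8   71. ] [ 20 201 155]
```

View pics/crop_side.png

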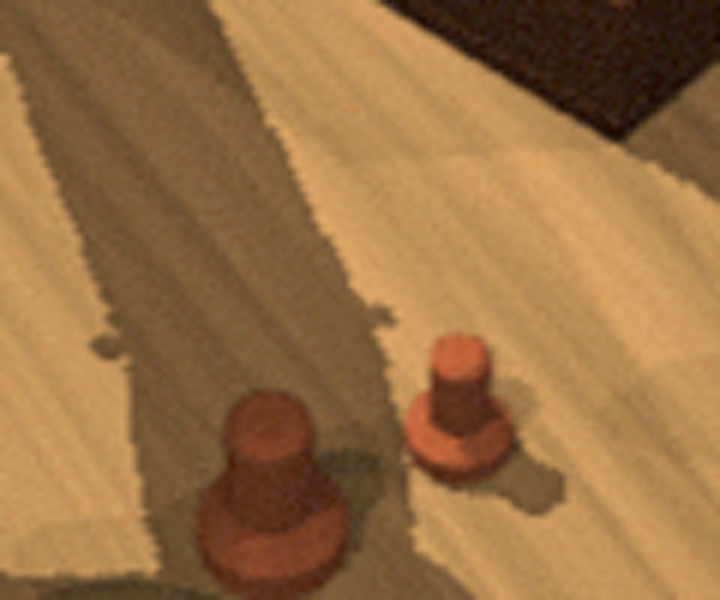

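View pics/crop_case.png

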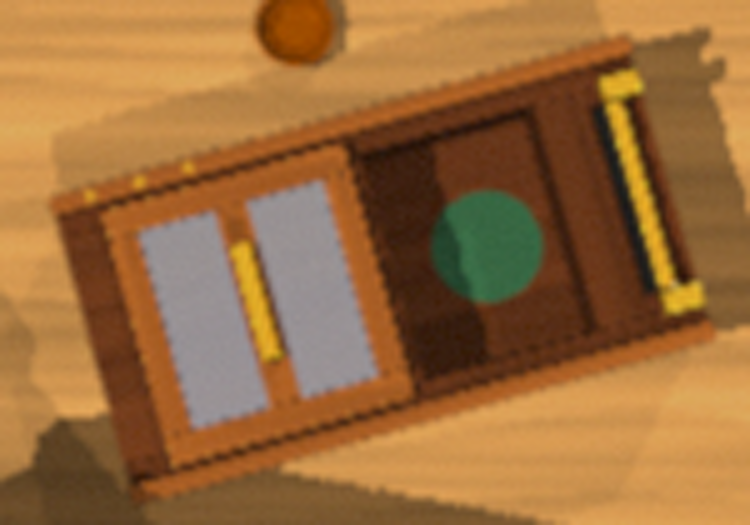

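The crop confirms it: the smaller bronze piece, side (267,305), stands upright and clear of the larger one. In the case crop the hatch is parked with the pull at top (237,195). The strip is the black line at top about (310,174). Now I'll measure.

```bash
cat > m.py <<'E'
from h import *
S=dict(np.load("pics/side.npz")); T=dict(np.load("pics/top.npz"))
def mask(c,lo,hi,box):
    m=cv2.inRange(cv2.cvtColor(c["img"],cv2.COLOR_RGB2HSV),lo,hi); k=np.zeros_like(m); x0,y0,x1,y1=box; k[y0:y1,x0:x1]=m[y0:y1,x0:x1]
    n,l,st,ce=cv2.connectedComponentsWithStats(k); i=1+np.argmax(st[1:,4]); return (l==i).astype(np.uint8),ce[i],st[i]
def rect(c,m,z):
    ys,xs=np.nonzero(m); w=np.array([onz(c,u,v,z)[:2] for u,v in zip(xs,ys)],np.float32); return cv2.minAreaRect(w), w.mean(0)
E
python3 - <<'E'
from m import *
m,ce,st=mask(T,(55,60,40),(85,255,255),(230,140,330,240)); print("pad top",ce,st,onz(T,*ce,12), rect(T,m,12)[0])
m,ce,st=mask(S,(55,60,40),(85,255,255),(200,160,340,250)); print("pad side (occluded)",ce,st)
m,ce,st=mask(T,(17,150,130),(26,255,255),(228,178,246,212)); print("pull",ce,st,rect(T,m,119.5))
m,ce,st=mask(T,(17,130,90),(28,255,255),(295,140,330,205)); print("bar",ce,st,rect(T,m,95))
hs=cv2.cvtColor(T["img"],cv2.COLOR_RGB2HSV)
print(hs[240:258:2,346:366:2,0]); 
for c,b,nm in((T,(342,236,366,258),"top"),(S,(250,285,284,325),"side")):
    m,ce,st=mask(c,(3,165,60),(12,255,255),b); print(nm,ce,st)
    P=cloud(c); q=P[(m>0)]; print(np.median(q,0), q.min(0),q.max(0)); t=q[q[:,2]>44]; print(len(t),t.mean(0), t.min(0),t.max(0))
P=cloud(T)
# case frame via rail tops: points z 84..94 around
q=P[135:240,185:335].reshape(-1,3); t=q[(q[:,2]>84)&(q[:,2]<94)]; print("rails",len(t),cv2.minAreaRect(t[:,:2].astype(np.float32)))
m=mask(T,(100,0,100),(140,90,255),(190,140,270,235)); print("glass",m[1:],rect(T,m[0],80))
E
```

```text
pad top [281.87818697 183.87252125] [272 174  21  21 353] [608.6514693  -45.25214384  12.        ] ((608.296142578125, -45.65163803100586), (62.98753356933594, 62.78902053833008), 0.030934156849980354)
pad side (occluded) [279.61458333 218.34375   ] [272 215  17   9  96]
pull [235.82608696 194.68695652] [231 183  11  25 115] (((567.913818359375, 95.49534606933594), (71.57467651367188, 13.101470947265625), 16.23809242248535), array([568.0689 ,  95.58513], dtype=float32))
bar [313.8650519  173.43944637] [304 147  26  51 289] (((635.0625, -137.26107788085938), (150.80348205566406, 34.4785270690918), 19.148130416870117), array([ 633.26843, -133.91731], dtype=float32))
[[16 16 16 16 16 16 16 16 16 16]
 [17 16 13 11 10 11 15 16 17 16]
 [17 15 10  9  9 10  9 15 17 17]
 [17 12 10 10 10 10 10 13 16 16]
 [16 11 10  9 10 10 10 11 16 16]
 [16 13 10 10 10 10 10 13 17 16]
 [17 16 11 10 10 10 11 16 16 16]
 [16 16 17 14 14 15 16 16 17 16]
 [16 16 16 16 16 16 16 17 17 16]]
top [353.8503937  247.36220472] [348 241  13  13 127]
[ 412.42977783 -264.80997633   17.845648  ] [ 392.92712404 -292.67523234   
[... 380 characters left out ...]
607]
61 [ 400.91902144 -292.36086519   72.15402651] [  39.05671529 -834.44412306   44.00676252] [ 424.43395264 -265.70037433  806.48891607]
rails 1967 ((591.1266479492188, 22.431182861328125), (190.16429138183594, 359.2793273925781), 16.086681365966797)Traceback (most recent call last):
  File "<stdin>", line 14, in <module>
  File "m.py", line 5, in mask
    n,l,st,ce=cv2.connectedComponentsWithStats(k); i=1+np.argmax(st[1:,4]); return (l==i).astype(np.uint8),ce[i],st[i]
                                                       ~~~~~~~~~^^^^^^^^^^
    return _wrapfunc(a, 'argmax', axis=axis, out=out, **kwds)
    return bound(*args, **kwds)
ValueError: attempt to get argmax of an empty sequence
```

View pics/crop_top.png

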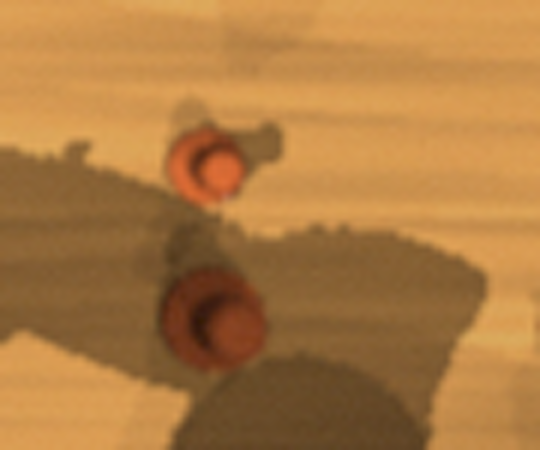

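Run:
```python
from m import *
print("top grip",onz(T,356.6,247.9,48)); print("side grip",onz(S,266.4,299.2,48))
print("top foot",onz(T,354,247.4,10),"side foot", onz(S,266.0,311,10))
P=cloud(T)
q=P[236:258,342:368].reshape(-1,3); t=q[(q[:,2]>44)&(q[:,2]<53)]; print("top depth grip",len(t),t.mean(0),np.ptp(t,0))
t=q[(q[:,2]>7)&(q[:,2]<14)]; print("foot",cv2.minEnclosingCircle(t[:,:2].astype(np.float32)))
P=cloud(S); q=P[285:325,250:284].reshape(-1,3); t=q[(q[:,2]>46)&(q[:,2]<53)]; print("side depth grip",len(t),t.mean(0),np.ptp(t,0))
# case frame, strip
a=np.radians(16.1); ex=np.array([np.cos(a),np.sin(a)]); ey=np.array([-np.sin(a),np.cos(a)])
O=np.array([591.1,22.4])+25*ey; print("O",O)
gray=T["img"].max(2)
for x in (-45,-30,-15,0,15,30,45):
    row=[]
    for y in np.arange(-200,-120,3):
        p=O+x*ex+y*ey; u,v=proj(T,[*p,88]); row.append(gray[int(round(v)),int(round(u))])
    print(x,row)
print("hatch front")
for x in (-50,0,30):
    print(x,[int(gray[int(round(v)),int(round(u))]) for u,v in (proj(T,[*(O+x*ex+y*ey),83.5]) for y in np.arange(-40,0,3))])
s=r.read_state(); print(s["eef_pos"],s["tool_rot"],s["t"])
from scipy.spatial.transform import Rotation as R
print(R.from_rotvec(s["tool_rot"]).as_matrix().round(3))
```

```text
top grip [ 411.7570153  -269.25112007   48.        ]
side grip [ 413.18900644 -274.65930924   48.        ]
top foot [ 410.973521   -270.18647004   10.        ] side foot [ 413.15475168 -274.01061575   10.        ]
top depth grip 37 [ 411.56914839 -268.76037376   47.2205654 ] [18.51290702 21.71040701  8.4717135 ]
foot ((404.34246826171875, -270.65234375), 39.15782165527344)
side depth grip 53 [ 412.87333793 -272.48886041   47.85927083] [21.23839037 21.60581115  4.3701348 ]
O [584.16713367  46.41947885]
-45 [np.uint8(113), np.uint8(91), np.uint8(65), np.uint8(102), np.uint8(175), np.uint8(223), np.uint8(200), np.uint8(126), np.uint8(47), np.uint8(41), np.uint8(69), np.uint8(93), np.uint8(94), np.uint8(94), np.uint8(101), np.uint8(103), np.uint8(106), np.uint8(109), np.uint8(108), np.uint8(108), np.uint8(95), np.uint8(63), np.uint8(62), np.uint8(77), np.uint8(88), np.uint8(88), np.uint8(91)]
-30 [np.uint8(109), np.uint8(93), np.uint8(75), np.uint8(156), np.uint8(223), np.uint8(224), np.uint8(224), np.uint8(182), np.uint8(67), np.uint8(32), np.uint8(54), np.uint8(85), np.uint8(92), np.ui
[... 1858 characters left out ...]
uint8(225), np.uint8(182), np.uint8(76), np.uint8(31), np.uint8(35), np.uint8(52), np.uint8(81), np.uint8(97), np.uint8(91), np.uint8(97), np.uint8(102), np.uint8(102), np.uint8(105), np.uint8(105), np.uint8(105), np.uint8(95), np.uint8(77), np.uint8(58), np.uint8(76), np.uint8(103), np.uint8(104), np.uint8(104)]
hatch front
-50 [52, 55, 55, 65, 73, 121, 121, 164, 166, 170, 170, 169, 165, 153]
0 [68, 66, 68, 71, 70, 67, 120, 165, 166, 172, 174, 174, 144, 150]
30 [62, 62, 64, 63, 64, 83, 128, 168, 168, 172, 177, 170, 154, 152]
[301.88834477 603.48446487 241.22047557] [ 2.67212562e+00  1.65118646e+00 -9.47383123e-04] 0.25
[[ 0.447  0.894 -0.   ]
 [ 0.894 -0.447 -0.001]
 [-0.001  0.    -1.   ]]
```

Measurements so far:

| Item | Position (mm) | Check |
|---|---|---|
| Matrix | (412.5, -271.5) | grip top height 47–48, as given |
| Case | turned 16.1° | rails measure 190×359, as given |
| Pad | (609.5, -45) | from its own mask and the rails, within 2 |
| Pull | (568, 95.5) | 71.6×13 measured |
| Strip face | own y about -170 | about 148 of travel |

The jaws will go along the case's own x. I'll turn by 0.263, then move by an arc.

```bash
python3 -m inch '[{"xyz":[0,0,0],"turn":0.0376},{"xyz":[0,0,0],"turn":0.0376},{"xyz":[0,0,0],"turn":0.0376},{"xyz":[0,0,0],"turn":0.0376},{"xyz":[0,0,0],"turn":0.0376},{"xyz":[0,0,0],"turn":0.0376},{"xyz":[0,0,0],"turn":0.0376},{"xyz":[0,0,0],"turn":0}]' 0.55 15
cat > go.py <<'E'
import sys
from h import *
from scipy.spatial.transform import Rotation as R
s=r.read_state(); M=R.from_rotvec(s["tool_rot"]).as_matrix(); p=s["eef_pos"]
print("t",round(s["t"],2),"p",p.round(1),"ang",np.degrees(np.arctan2(M[1,0],M[0,0])).round(2),"z",M[:,2].round(4),"F",s["ft_force"].round(2),"g",round(s["grip_width"],3))
for a in sys.argv[1:]:
    g=np.array([float(x) for x in a.split(",")]); print("to",g,"frac",(M.T@(g-p)/200).round(4)); p=g
E
python3 go.py 560,100,241 412.5,-271.5,200
```

```text
t: 0.92
eef_pos: [301.8, 603.7, 241.5]
tool_rot: [3.111, 0.432, 0.0]
ft_force: [0.3, 0.2, -1.1]
grip_width: 0.553
t 0.92 p [301.8 603.7 241.5] ang 15.83 z [ 1.e-04 -4.e-04 -1.e+00] F [ 0.34  0.22 -1.07] g 0.553
to [560. 100. 241.] frac [0.5554 2.7752 0.0033]
to [ 412.5 -271.5  200. ] frac [-1.2161  1.5859  0.2056]
```

```bash
python3 -m inch '[{"xyz":[0.037,0.185,0],"turn":0},{"xyz":[0.037,0.185,0],"turn":0},{"xyz":[0.037,0.185,0],"turn":0},{"xyz":[0.037,0.185,0],"turn":0},{"xyz":[0.037,0.185,0],"turn":0},{"xyz":[0.037,0.185,0],"turn":0},{"xyz":[0.037,0.185,0],"turn":0},{"xyz":[0.037,0.185,0],"turn":0},{"xyz":[0.037,0.185,0],"turn":0},{"xyz":[0.037,0.185,0],"turn":0},{"xyz":[0.037,0.185,0],"turn":0},{"xyz":[0.037,0.185,0],"turn":0}]'
python3 -m inch '[{"xyz":[0.037,0.185,0],"turn":0},{"xyz":[0.037,0.185,0],"turn":0},{"xyz":[0.037,0.185,0],"turn":0},{"xyz":[-0.1,0.14,0],"turn":0},{"xyz":[-0.1,0.14,0],"turn":0},{"xyz":[-0.1,0.14,0],"turn":0},{"xyz":[-0.1,0.14,0],"turn":0},{"xyz":[-0.1,0.14,0],"turn":0},{"xyz":[-0.1,0.14,0],"turn":0},{"xyz":[-0.1,0.1,0],"turn":0},{"xyz":[-0.1,0.1,0],"turn":0},{"xyz":[0,0,0],"turn":0}]'
python3 - <<'E'
from h import *
c=r.capture("wrist"); cv2.imwrite("pics/w1.png",c["img"][:,:,::-1]); np.savez("pics/w1.npz",**c)
print(proj(c,[412.5,-271.5,48]))
E
python3 go.py 412.5,-271.5,120
```

```text
t: 1.92
eef_pos: [510.6, 199.9, 241.9]
tool_rot: [-3.11, -0.445, -0.001]
ft_force: [1.1, 0.4, 0.1]
grip_width: 0.551
t: 2.92
eef_pos: [462.7, -148.4, 241.9]
tool_rot: [3.111, 0.432, -0.001]
ft_force: [-0.3, 0.2, 0.9]
grip_width: 0.551
(np.float64(195.34049712956505), np.float64(257.1742818641174))
t 2.97 p [ 464.3 -145.8  241.9] ang 15.94 z [ 1.e-04 -2.e-04 -1.e+00] F [-0.36  0.61  0.43] g 0.55
to [ 412.5 -271.5  120. ] frac [-0.4216  0.5329  0.6096]
```

View pics/w1.png

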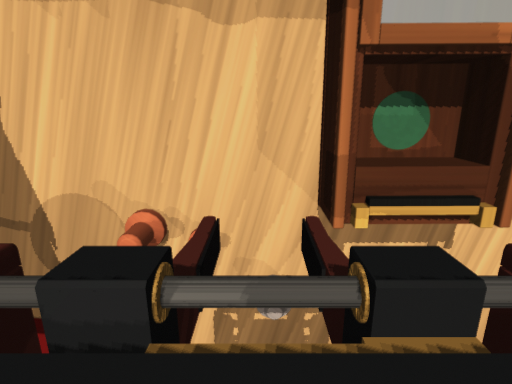

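The wrist view shows the large matrix at (145,225), the pad at (401,120) and the strip at about (420,200). The small matrix is hidden by a finger near (195,240). I'll step past it along tool y so it's in view.

```bash
python3 go.py 434,-355,220 
python3 -m inch '[{"xyz":[-0.08,0.17,0.02],"turn":0.0},{"xyz":[-0.08,0.17,0.02],"turn":0},{"xyz":[-0.08,0.17,0.02],"turn":0},{"xyz":[-0.08,0.17,0.02],"turn":0},{"xyz":[-0.08,0.17,0.02],"turn":0},{"xyz":[0.0,0.15,0.02],"turn":0},{"xyz":[0,0,0],"turn":0},{"xyz":[0,0,0],"turn":0}]'
python3 - <<'E'
from h import *
c=r.capture("wrist"); cv2.imwrite("pics/w2.png",c["img"][:,:,::-1]); np.savez("pics/w2.npz",**c)
print(proj(c,[412.5,-271.5,48]))
d=dict(np.load("pics/w1.npz"));
m=cv2.inRange(cv2.cvtColor(d["img"],cv2.COLOR_RGB2HSV),(55,60,40),(85,255,255)); n,l,st,ce=cv2.connectedComponentsWithStats(m); i=1+np.argmax(st[1:,4]); print(ce[i],st[i],onz(d,*ce[i],12))
a=np.radians(16.1);ey=np.array([-np.sin(a),np.cos(a)])
for uv in((368,198),(478,199)): p=onz(d,*uv,90); print(p,(p[:2]-[584.2,46.4])@ey)
E
python3 go.py
```

```text
t 2.97 p [ 464.3 -145.8  241.9] ang 15.94 z [ 1.e-04 -2.e-04 -1.e+00] F [-0.36  0.61  0.43] g 0.55
to [ 434. -355.  220.] frac [-0.4329  0.964   0.1097]
t: 3.63
eef_pos: [444.7, -357.9, 217.0]
tool_rot: [3.111, 0.44, -0.002]
ft_force: [-0.1, 0.1, 0.3]
grip_width: 0.549
(np.float64(253.69795534171493), np.float64(91.02991850690567))
[400.05546559 120.46194332] [ 373   91   57   58 2470] [610.81458864 -42.98745129  12.        ]
[ 574.13190749 -132.51312807   90.        ] -169.1039742699319
[ 684.60145876 -102.397089     90.        ] -170.80393703521736
t 3.68 p [ 444.9 -356.5  217.1] ang 16.19 z [-8.e-04  8.e-04 -1.e+00] F [-0.82  0.83  0.11] g 0.548
```

View pics/w2.png

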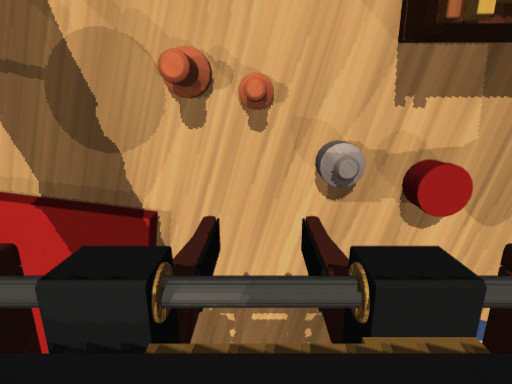

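The wrist view shows the small matrix at (256,90), against a predicted (254,91). The large one is at (185,70), the weight at (341,165) and the tin at (438,188). I'll refine from here.

```bash
python3 - <<'E'
from h import *
d=dict(np.load("pics/w2.npz"))
x0,y0=226,60
cv2.imwrite("pics/w2c.png",cv2.resize(d["img"][y0:y0+70,x0:x0+60,::-1],None,fx=8,fy=8,interpolation=cv2.INTER_CUBIC))
P=cloud(d);q=P[60:130,226:286].reshape(-1,3)
t=q[(q[:,2]>44)&(q[:,2]<53)]; print("grip",len(t),t.mean(0),cv2.minEnclosingCircle(t[:,:2].astype(np.float32)))
hs=cv2.cvtColor(d["img"],cv2.COLOR_RGB2HSV)
m=np.zeros((384,512),np.uint8); m[60:115,230:286]=cv2.inRange(hs,(3,150,60),(12,255,255))[60:115,230:286]
n,l,st,ce=cv2.connectedComponentsWithStats(m);i=1+np.argmax(st[1:,4]);print(ce[i],st[i],onz(d,*ce[i],10),onz(d,*ce[i],48))
E
python3 go.py 412.5,-271.5,110
```

```text
grip 412 [ 413.24322317 -269.03463589   47.44901839] ((413.1457214355469, -269.11578369140625), 11.312051773071289)
[255.62475442  90.79469548] [ 239   73   35   37 1018] [ 413.06769    -268.56757897   10.        ] [ 414.29554473 -270.74938811   48.        ]
t 3.68 p [ 444.9 -356.5  217.1] ang 16.19 z [-8.e-04  8.e-04 -1.e+00] F [-0.82  0.83  0.11] g 0.548
to [ 412.5 -271.5  110. ] frac [-0.0366 -0.4527  0.536 ]
```

View pics/w2c.png

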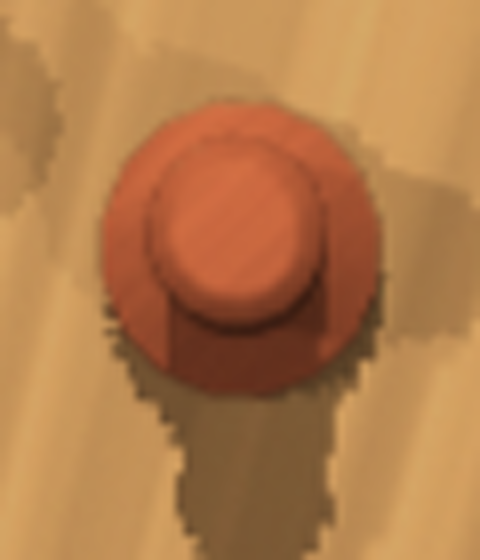

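Grip circle radius is 11.3 (11.5 given) and the top is at z 47.4, centred on (413.2, -269.1). I'll use (413, -269.6).

```bash
python3 go.py 413,-269.6,110
python3 -m inch '[{"xyz":[-0.008,-0.115,0],"turn":0},{"xyz":[-0.008,-0.115,0],"turn":0},{"xyz":[-0.008,-0.115,0],"turn":0},{"xyz":[-0.008,-0.115,0],"turn":0},{"xyz":[0,0,0.18],"turn":0},{"xyz":[0,0,0.18],"turn":0},{"xyz":[0,0,0.17],"turn":0},{"xyz":[0,0,0],"turn":0},{"xyz":[0,0,0],"turn":0}]'
python3 go.py 413,-269.6,37
```

```text
t 3.68 p [ 444.9 -356.5  217.1] ang 16.19 z [-8.e-04  8.e-04 -1.e+00] F [-0.82  0.83  0.11] g 0.548
to [ 413.  -269.6  110. ] frac [-0.0315 -0.4612  0.536 ]
t: 4.43
eef_pos: [412.1, -268.8, 111.2]
tool_rot: [-3.108, -0.443, 0.005]
ft_force: [0.1, -0.7, 0.7]
grip_width: 0.549
t 4.43 p [ 412.1 -268.8  111.2] ang 16.22 z [-0.0032  0.0019 -1.    ] F [ 0.12 -0.68  0.73] g 0.549
to [ 413.  -269.6   37. ] frac [0.004  0.0061 0.3708]
```

```bash
python3 -m inch '[{"xyz":[0.004,0.005,0],"turn":0},{"xyz":[0,0,0.07],"turn":0},{"xyz":[0,0,0.07],"turn":0},{"xyz":[0,0,0.07],"turn":0},{"xyz":[0,0,0.07],"turn":0},{"xyz":[0,0,0.05],"turn":0},{"xyz":[0,0,0.04],"turn":0},{"xyz":[0,0,0],"turn":0},{"xyz":[0,0,0],"turn":0}]'
python3 go.py 413,-269.6,37
python3 - <<'E'
from h import *
c=r.capture("side"); cv2.imwrite("pics/s3.png",cv2.resize(c["img"][230:350,190:350,::-1],None,fx=4,fy=4))
E
```

```text
t: 5.18
eef_pos: [414.2, -271.7, 38.3]
tool_rot: [3.111, 0.439, 0.001]
ft_force: [-0.4, -0.2, -0.4]
grip_width: 0.548
t 5.18 p [ 414.2 -271.7   38.3] ang 16.05 z [ 8.e-04 -2.e-04 -1.e+00] F [-0.37 -0.19 -0.39] g 0.548
to [ 413.  -269.6   37. ] frac [-0.0027 -0.0118  0.0064]
```

View pics/s3.png

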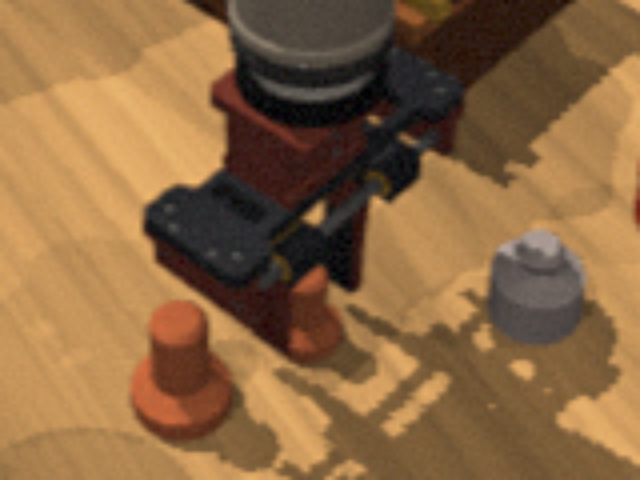

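The side crop shows the fingers straddling the small matrix's grip, clear of the large one. I'll close.

```bash
python3 -m inch '[{"xyz":[0,0,0],"turn":0},{"xyz":[0,0,0],"turn":0},{"xyz":[0,0,0],"turn":0},{"xyz":[0,0,0],"turn":0},{"xyz":[0,0,0],"turn":0},{"xyz":[0,0,0],"turn":0},{"xyz":[0,0,0],"turn":0},{"xyz":[0,0,0],"turn":0}]' 0 20
python3 go.py
python3 -m inch '[{"xyz":[0,0,-0.02],"turn":0},{"xyz":[0,0,-0.05],"turn":0},{"xyz":[0,0,-0.1],"turn":0},{"xyz":[0,0,-0.15],"turn":0},{"xyz":[0,0,-0.15],"turn":0},{"xyz":[0,0,-0.15],"turn":0},{"xyz":[0,0,-0.08],"turn":0},{"xyz":[0,0,0],"turn":0},{"xyz":[0,0,0],"turn":0}]'
python3 go.py 610,-44.5,178 610,-44.5,49
python3 - <<'E'
from h import *
c=r.capture("side"); cv2.imwrite("pics/s4.png",cv2.resize(c["img"][150:350,190:400,::-1],None,fx=3.5,fy=3))
E
```

```text
t: 5.9
eef_pos: [413.9, -271.6, 37.8]
tool_rot: [3.111, 0.439, 0.001]
ft_force: [0.7, 0.6, 4.0]
grip_width: 0.255
t 5.9 p [ 413.9 -271.6   37.8] ang 16.05 z [ 4.e-04  0.e+00 -1.e+00] F [0.72 0.56 3.98] g 0.255
t: 6.65
eef_pos: [413.9, -271.3, 178.1]
tool_rot: [3.111, 0.439, 0.003]
ft_force: [-0.3, 0.7, -3.1]
grip_width: 0.252
t 6.65 p [ 413.9 -271.3  178.1] ang 16.07 z [ 0.0017  0.     -1.    ] F [-0.28  0.66 -3.11] g 0.252
to [610.  -44.5 178. ] frac [ 1.2563 -0.8184  0.0024]
to [610.  -44.5  49. ] frac [-1.10e-03 -3.00e-04  6.45e-01]
```

View pics/s4.png

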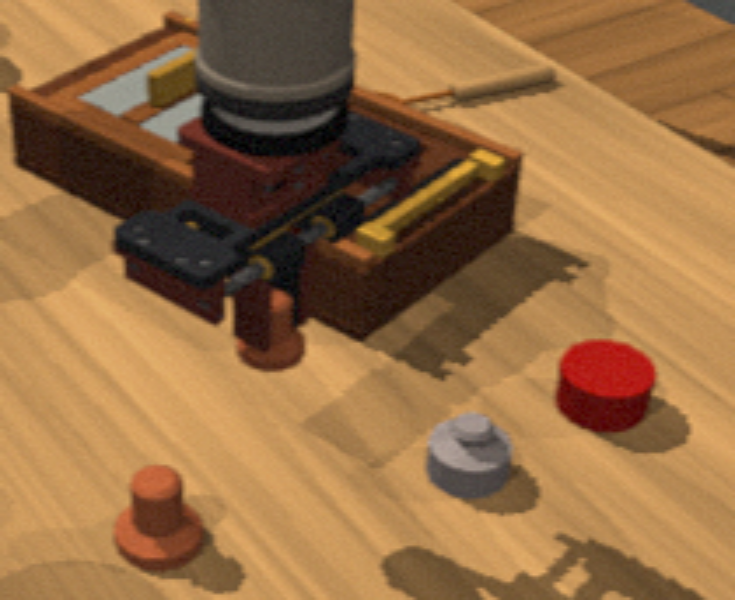

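It's held upright, with a width of 22 mm. I'll carry it over the pad.

```bash
python3 -m inch '[{"xyz":[0.04,-0.03,0],"turn":0},{"xyz":[0.09,-0.06,0],"turn":0},{"xyz":[0.13,-0.08,0],"turn":0},{"xyz":[0.13,-0.08,0],"turn":0},{"xyz":[0.13,-0.085,0],"turn":0},{"xyz":[0.13,-0.085,0],"turn":0},{"xyz":[0.13,-0.085,0],"turn":0},{"xyz":[0.13,-0.085,0],"turn":0},{"xyz":[0.13,-0.085,0],"turn":0},{"xyz":[0.13,-0.085,0],"turn":0},{"xyz":[0.13,-0.055,0],"turn":0},{"xyz":[0.05,0,0],"turn":0}]'
python3 -m inch '[{"xyz":[0,0,0],"turn":0},{"xyz":[0,0,0],"turn":0},{"xyz":[0,0,0],"turn":0}]'
python3 go.py 610,-45,178 610,-45,60
```

```text
t: 7.7
eef_pos: [629.9, -33.5, 175.0]
tool_rot: [-3.107, -0.449, 0.003]
ft_force: [0.0, 0.3, -2.7]
grip_width: 0.255
t: 7.95
eef_pos: [626.5, -41.6, 176.5]
tool_rot: [3.111, 0.435, -0.004]
ft_force: [-0.2, -0.4, -1.9]
grip_width: 0.253
t 7.95 p [626.5 -41.6 176.5] ang 15.93 z [-2.7e-03 -8.0e-04 -1.0e+00] F [-0.2  -0.4  -1.88] g 0.253
to [610. -45. 178.] frac [-0.0842 -0.0065 -0.0071]
to [610. -45.  60.] frac [ 0.0017 -0.      0.59  ]
```

```bash
python3 -m inch '[{"xyz":[-0.04,-0.003,0],"turn":0},{"xyz":[-0.043,-0.003,0],"turn":0},{"xyz":[0,0,0.05],"turn":0},{"xyz":[0,0,0.1],"turn":0},{"xyz":[0,0,0.12],"turn":0},{"xyz":[0,0,0.12],"turn":0},{"xyz":[0,0,0.12],"turn":0},{"xyz":[0,0,0.05],"turn":0},{"xyz":[0,0,0],"turn":0},{"xyz":[0,0,0],"turn":0},{"xyz":[0,0,0],"turn":0}]'
python3 go.py 610,-45,50
```

```text
t: 8.87
eef_pos: [612.7, -44.0, 67.0]
tool_rot: [3.111, 0.438, 0.003]
ft_force: [0.8, 0.5, -1.7]
grip_width: 0.253
t 8.87 p [612.7 -44.   67. ] ang 16.02 z [ 2.1e-03 -1.0e-04 -1.0e+00] F [ 0.77  0.52 -1.69] g 0.253
to [610. -45.  50.] frac [-0.0144  0.0009  0.0848]
```

```bash
python3 -m inch '[{"xyz":[-0.01,0,0.02],"turn":0},{"xyz":[0,0,0.02],"turn":0},{"xyz":[0,0,0.02],"turn":0},{"xyz":[0,0,0.01],"turn":0},{"xyz":[0,0,0],"turn":0},{"xyz":[0,0,0],"turn":0},{"xyz":[0,0,0],"turn":0}]'
python3 go.py 610,-45,50
python3 -m inch '[{"xyz":[0,0,0.005],"turn":0},{"xyz":[0,0,0],"turn":0},{"xyz":[0,0,0],"turn":0}]'
python3 go.py 610,-45,50
python3 - <<'E'
from h import *
c=r.capture("side"); cv2.imwrite("pics/s5.png",cv2.resize(c["img"][150:260,190:350,::-1],None,fx=4.5,fy=4.5))
E
```

```text
t: 9.45
eef_pos: [610.0, -44.2, 51.7]
tool_rot: [3.111, 0.439, 0.0]
ft_force: [0.3, 0.1, -2.3]
grip_width: 0.251
t 9.45 p [610.  -44.2  51.7] ang 16.05 z [ 1.e-04 -0.e+00 -1.e+00] F [ 0.35  0.11 -2.3 ] g 0.251
to [610. -45.  50.] frac [-0.0011  0.0037  0.0085]
t: 9.7
eef_pos: [609.9, -44.2, 50.7]
tool_rot: [-3.111, -0.439, -0.0]
ft_force: [0.2, -0.6, -2.3]
grip_width: 0.25
t 9.7 p [609.9 -44.2  50.7] ang 16.05 z [ 0.  0. -1.] F [ 0.15 -0.65 -2.34] g 0.25
to [610. -45.  50.] frac [-0.0006  0.0039  0.0033]
```

View pics/s5.png

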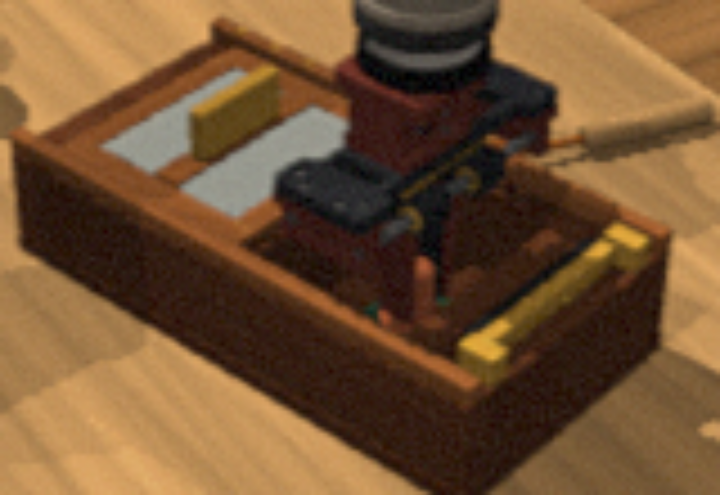

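Over the pad and still carrying the weight (-2.3 N). I'll lower in 0.5 mm steps until the weight is taken.

```bash
python3 -m inch '[{"xyz":[0,0,0.0025],"turn":0},{"xyz":[0,0,0],"turn":0},{"xyz":[0,0,0],"turn":0}]'
python3 -m inch '[{"xyz":[0,0,0.0025],"turn":0},{"xyz":[0,0,0],"turn":0},{"xyz":[0,0,0],"turn":0}]'
python3 -m inch '[{"xyz":[0,0,0.0025],"turn":0},{"xyz":[0,0,0],"turn":0},{"xyz":[0,0,0],"turn":0}]'
```

```text
t: 10.0
eef_pos: [609.9, -44.2, 50.2]
tool_rot: [3.111, 0.438, -0.0]
ft_force: [0.6, 0.0, -2.6]
grip_width: 0.255
t: 10.25
eef_pos: [610.0, -44.2, 49.9]
tool_rot: [-3.111, -0.438, -0.0]
ft_force: [-1.0, -0.3, 1.8]
grip_width: 0.253
t: 10.5
eef_pos: [610.0, -44.2, 49.9]
tool_rot: [-3.11, -0.438, -0.0]
ft_force: [-2.7, 0.4, 7.4]
grip_width: 0.252
```

It's down (+7.4 N). I'll ease back 0.5 mm, release to 0.6 and rise.

```bash
python3 -m inch '[{"xyz":[0,0,-0.002],"turn":0},{"xyz":[0,0,0],"turn":0},{"xyz":[0,0,0],"turn":0}]'
python3 -m inch '[{"xyz":[0,0,0],"turn":0},{"xyz":[0,0,0],"turn":0},{"xyz":[0,0,0],"turn":0},{"xyz":[0,0,0],"turn":0},{"xyz":[0,0,0],"turn":0},{"xyz":[0,0,0],"turn":0}]' 0.6
python3 -m inch '[{"xyz":[0,0,-0.03],"turn":0},{"xyz":[0,0,-0.05],"turn":0},{"xyz":[0,0,-0.07],"turn":0},{"xyz":[0,0,-0.1],"turn":0},{"xyz":[0,0,-0.12],"turn":0},{"xyz":[0,0,-0.12],"turn":0},{"xyz":[0,0,-0.12],"turn":0},{"xyz":[0,0,0],"turn":0},{"xyz":[0,0,0],"turn":0}]'
python3 go.py
python3 - <<'E'
from h import *
c=r.capture("side"); cv2.imwrite("pics/s6.png",cv2.resize(c["img"][150:260,190:350,::-1],None,fx=4.5,fy=4.5))
E
```

```text
t: 10.75
eef_pos: [610.0, -44.2, 49.9]
tool_rot: [-3.111, -0.438, -0.0]
ft_force: [-2.8, 0.3, 5.6]
grip_width: 0.253
t: 11.25
eef_pos: [609.9, -44.2, 49.4]
tool_rot: [3.111, 0.439, -0.0]
ft_force: [-0.1, -0.4, -0.7]
grip_width: 0.595
t: 12.0
eef_pos: [611.1, -44.4, 174.2]
tool_rot: [3.111, 0.438, 0.007]
ft_force: [-0.1, 0.4, 1.0]
grip_width: 0.596
t 12.0 p [611.1 -44.4 174.2] ang 16.04 z [ 4.4e-03  6.0e-04 -1.0e+00] F [-0.09  0.36  0.99] g 0.596
```

View pics/s6.png

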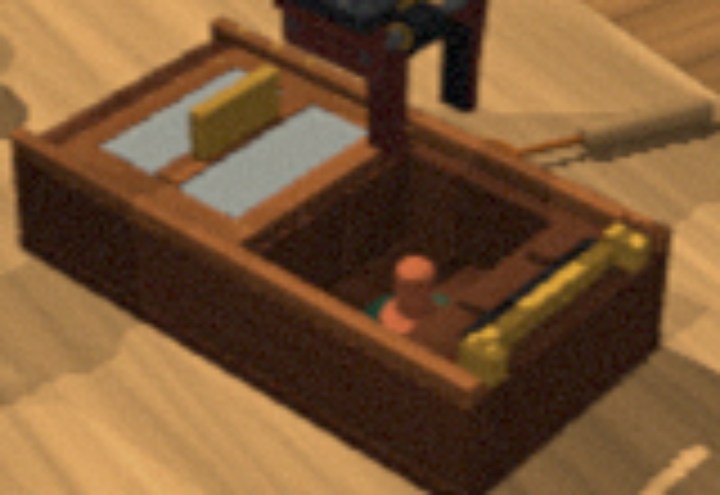

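The side crop shows the matrix upright on the pad at crop (410,290), with the gripper clear. Now I'll shut the fingers and go to a point about 41 mm behind the pull.

```bash
python3 go.py 556.6,134.9,175
python3 -m inch '[{"xyz":[0,-0.05,-0.01],"turn":0},{"xyz":[0,-0.11,-0.01],"turn":0},{"xyz":[0,-0.13,0],"turn":0},{"xyz":[0,-0.13,0],"turn":0},{"xyz":[0,-0.13,0],"turn":0},{"xyz":[0,-0.13,0],"turn":0},{"xyz":[0,-0.13,0],"turn":0},{"xyz":[0,-0.10,0],"turn":0},{"xyz":[0,-0.05,0],"turn":0},{"xyz":[0,0,0],"turn":0},{"xyz":[0,0,0],"turn":0},{"xyz":[0,0,0],"turn":0}]' 0 20
python3 go.py 556.6,134.9,112
python3 - <<'E'
from h import *
c=r.capture("wrist"); cv2.imwrite("pics/w7.png",c["img"][:,:,::-1]); np.savez("pics/w7.npz",**c)
c=r.capture("top"); cv2.imwrite("pics/t7.png",cv2.resize(c["img"][135:240,185:335,::-1],None,fx=5,fy=5))
E
```

```text
t 12.05 p [610.1 -44.1 172.6] ang 16.05 z [ 1.6e-03  5.0e-04 -1.0e+00] F [-0.06 -0.12  0.07] g 0.603
to [556.6 134.9 175. ] frac [-0.0095 -0.9341 -0.0118]
t: 13.05
eef_pos: [557.0, 138.6, 175.3]
tool_rot: [3.11, 0.435, -0.001]
ft_force: [1.1, 0.0, -0.0]
grip_width: 0.003
t 13.05 p [557.  138.6 175.3] ang 15.94 z [-2.0e-04 -1.1e-03 -1.0e+00] F [ 1.05  0.01 -0.02] g 0.003
to [556.6 134.9 112. ] frac [-0.0067  0.0168  0.3167]
```

View pics/w7.png

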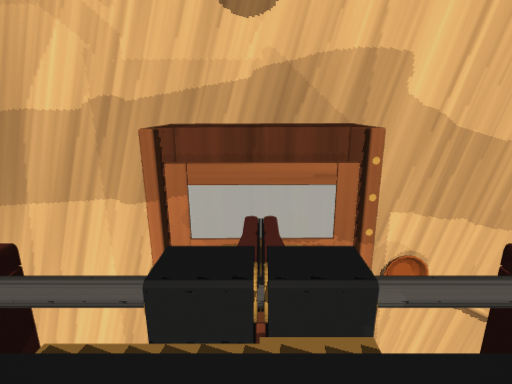

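View pics/t7.png

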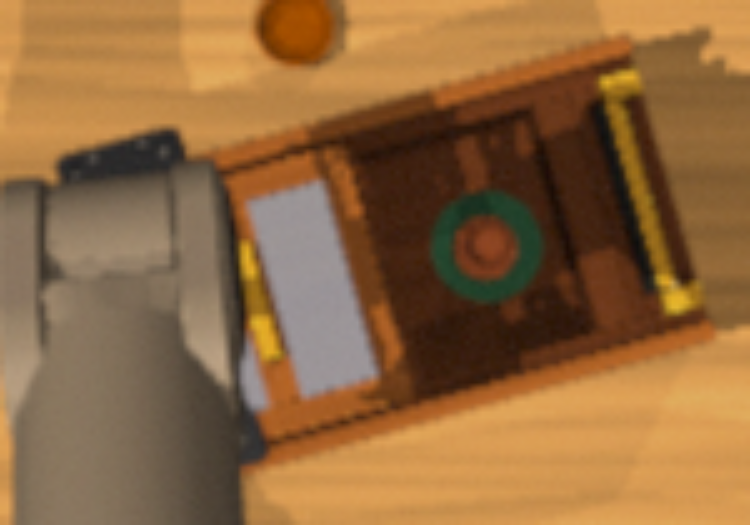

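The top crop shows the matrix foot, crop (487,245), centred on the pad. The wrist view has the closed fingers at about (262,225), behind the pull and over the rear pane. I'll descend to z 112.

```bash
python3 -m inch '[{"xyz":[0,0,0.05],"turn":0},{"xyz":[0,0,0.08],"turn":0},{"xyz":[0,0,0.08],"turn":0},{"xyz":[0,0,0.07],"turn":0},{"xyz":[0,0,0.03],"turn":0},{"xyz":[0,0,0],"turn":0},{"xyz":[0,0,0],"turn":0},{"xyz":[0,0,0],"turn":0}]'
python3 go.py
python3 -m inch '[{"xyz":[0,0.015,0],"turn":0},{"xyz":[0,0.015,0],"turn":0},{"xyz":[0,0.015,0],"turn":0},{"xyz":[0,0.015,0],"turn":0},{"xyz":[0,0,0],"turn":0},{"xyz":[0,0,0],"turn":0}]'
python3 -m inch '[{"xyz":[0,0.015,0],"turn":0},{"xyz":[0,0.015,0],"turn":0},{"xyz":[0,0.015,0],"turn":0},{"xyz":[0,0.015,0],"turn":0},{"xyz":[0,0,0],"turn":0},{"xyz":[0,0,0],"turn":0}]'
python3 go.py 590.5,17.5,112
python3 - <<'E'
from h import *
c=r.capture("side"); cv2.imwrite("pics/s8.png",cv2.resize(c["img"][120:260,170:350,::-1],None,fx=4,fy=4))
E
```

```text
t: 13.82
eef_pos: [557.4, 140.1, 114.2]
tool_rot: [-3.111, -0.438, -0.002]
ft_force: [-0.1, 0.2, -0.3]
grip_width: 0.003
t 13.82 p [557.4 140.1 114.2] ang 16.02 z [ 1.1e-03  3.0e-04 -1.0e+00] F [-0.05  0.24 -0.29] g 0.003
t: 14.32
eef_pos: [560.2, 128.4, 113.7]
tool_rot: [-3.111, -0.438, -0.0]
ft_force: [-0.7, -0.5, 0.1]
grip_width: 0.004
t: 14.82
eef_pos: [563.5, 116.9, 113.6]
tool_rot: [3.111, 0.438, -0.0]
ft_force: [-1.0, 0.0, 0.4]
grip_width: 0.004
t 14.82 p [563.5 116.9 113.6] ang 16.02 z [-0.e+00 -1.e-04 -1.e+00] F [-1.03  0.05  0.43] g 0.004
to [590.5  17.5 112. ] frac [-0.0075  0.5151  0.0078]
```

View pics/s8.png

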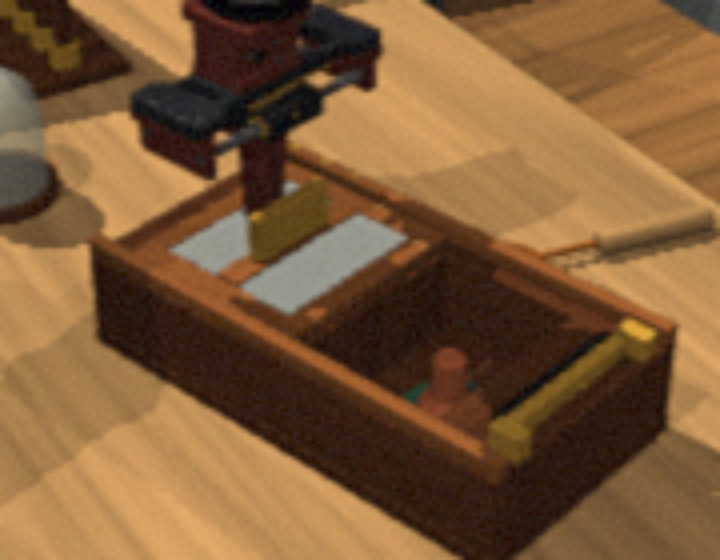

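The side crop shows the fingers just behind the pull, centred on it. I'll make contact slowly and then slide.

```bash
python3 -m inch '[{"xyz":[0,0.01,0],"turn":0},{"xyz":[0,0.01,0],"turn":0},{"xyz":[0,0.01,0],"turn":0},{"xyz":[0,0.01,0],"turn":0},{"xyz":[0,0,0],"turn":0}]'
python3 -m inch '[{"xyz":[0,0.02,0],"turn":0},{"xyz":[0,0.03,0],"turn":0},{"xyz":[0,0.05,0],"turn":0},{"xyz":[0,0.06,0],"turn":0},{"xyz":[0,0.06,0],"turn":0},{"xyz":[0,0.06,0],"turn":0},{"xyz":[0,0.06,0],"turn":0},{"xyz":[0,0.06,0],"turn":0},{"xyz":[0,0.05,0],"turn":0},{"xyz":[0,0.02,0],"turn":0},{"xyz":[0,0.01,0],"turn":0},{"xyz":[0,0,0],"turn":0}]'
python3 -m inch '[{"xyz":[0,0,0],"turn":0},{"xyz":[0,0,0],"turn":0}]'
python3 go.py
python3 - <<'E'
from h import *
c=r.capture("side"); cv2.imwrite("pics/s9.png",cv2.resize(c["img"][120:260,170:350,::-1],None,fx=4,fy=4))
c=r.capture("top"); cv2.imwrite("pics/t9.png",cv2.resize(c["img"][135:240,185:335,::-1],None,fx=5,fy=5))
E
```

```text
t: 15.28
eef_pos: [565.5, 110.2, 113.6]
tool_rot: [-3.11, -0.439, 0.0]
ft_force: [-2.4, 2.9, 1.6]
grip_width: 0.004
t: 16.28
eef_pos: [592.4, 17.1, 113.5]
tool_rot: [3.111, 0.438, 0.0]
ft_force: [0.3, 1.5, -0.3]
grip_width: 0.008
t: 16.45
eef_pos: [592.2, 17.1, 113.6]
tool_rot: [3.11, 0.439, 0.0]
ft_force: [0.2, 0.1, -0.1]
grip_width: 0.004
t 16.45 p [592.2  17.1 113.6] ang 16.05 z [ 2.e-04 -6.e-04 -1.e+00] F [ 0.24  0.08 -0.05] g 0.004
```

View pics/s9.png

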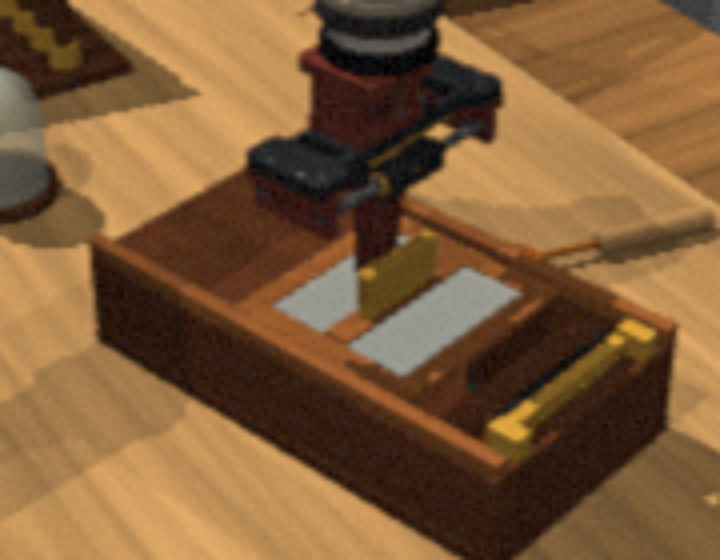

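View pics/t9.png

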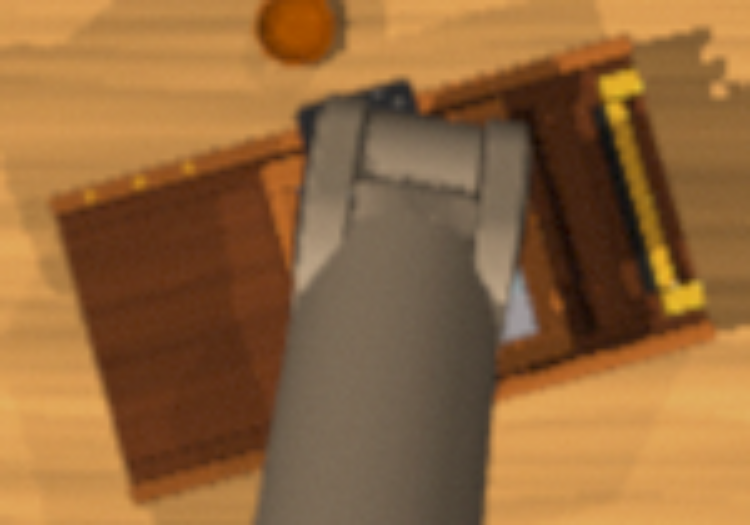

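The hatch slides with the pull. It has gone about 98 mm and roughly 50 mm remains to the strip. I'll go on at 48 mm/s for 32 mm, then slow down.

```bash
python3 -m inch '[{"xyz":[0,0.02,0],"turn":0},{"xyz":[0,0.02,0],"turn":0},{"xyz":[0,0.02,0],"turn":0},{"xyz":[0,0.02,0],"turn":0},{"xyz":[0,0.02,0],"turn":0},{"xyz":[0,0.02,0],"turn":0},{"xyz":[0,0.02,0],"turn":0},{"xyz":[0,0.02,0],"turn":0},{"xyz":[0,0,0],"turn":0},{"xyz":[0,0,0],"turn":0}]'
python3 -m inch '[{"xyz":[0,0.006,0],"turn":0},{"xyz":[0,0.006,0],"turn":0},{"xyz":[0,0.006,0],"turn":0},{"xyz":[0,0.006,0],"turn":0}]'
python3 go.py
python3 - <<'E'
from h import *
c=r.capture("side"); cv2.imwrite("pics/s10.png",cv2.resize(c["img"][170:260,240:350,::-1],None,fx=6,fy=6,interpolation=cv2.INTER_CUBIC))
c=r.capture("top"); cv2.imwrite("pics/t10.png",cv2.resize(c["img"][135:240,185:335,::-1],None,fx=5,fy=5))
E
```

```text
t: 17.38
eef_pos: [601.4, -14.9, 113.6]
tool_rot: [3.11, 0.437, 0.001]
ft_force: [-0.5, 0.3, -0.2]
grip_width: 0.004
t: 17.72
eef_pos: [602.2, -17.7, 113.6]
tool_rot: [-3.11, -0.439, 0.001]
ft_force: [-2.1, 4.4, 2.4]
grip_width: 0.007
t 17.72 p [602.2 -17.7 113.6] ang 16.08 z [-5.e-04  5.e-04 -1.e+00] F [-2.08  4.42  2.39] g 0.007
```

View pics/s10.png

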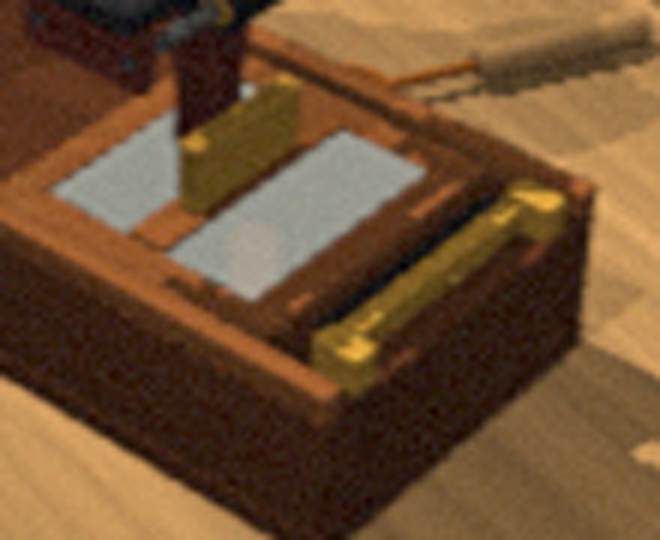

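View pics/t10.png

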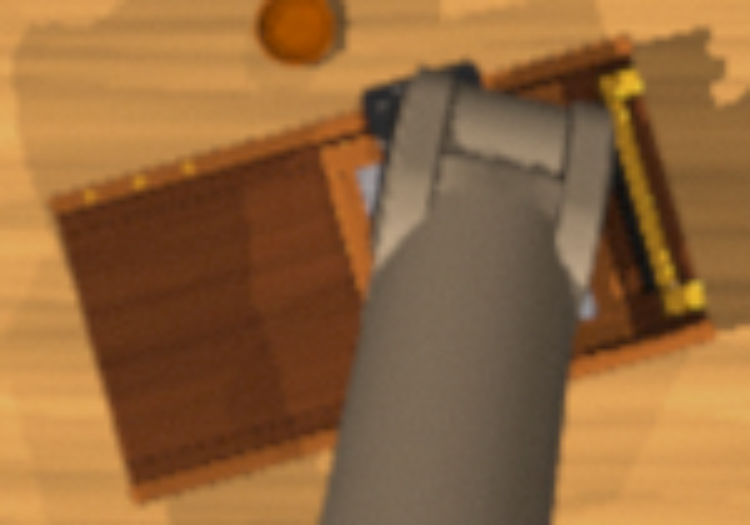

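The side crop shows a narrow dark gap left before the strip. I'll approach in small steps and watch the force along the track.

```bash
python3 -m inch '[{"xyz":[0,0.005,0],"turn":0},{"xyz":[0,0.005,0],"turn":0},{"xyz":[0,0.005,0],"turn":0},{"xyz":[0,0.005,0],"turn":0}]'
python3 -m inch '[{"xyz":[0,0.005,0],"turn":0},{"xyz":[0,0.005,0],"turn":0},{"xyz":[0,0.005,0],"turn":0}]'
python3 - <<'E'
from h import *
c=r.capture("side"); cv2.imwrite("pics/s11.png",cv2.resize(c["img"][170:260,240:350,::-1],None,fx=6,fy=6,interpolation=cv2.INTER_CUBIC))
E
```

```text
t: 18.15
eef_pos: [603.4, -22.0, 113.6]
tool_rot: [-3.111, -0.438, 0.0]
ft_force: [-2.5, 3.6, 2.0]
grip_width: 0.004
t: 18.4
eef_pos: [604.3, -24.9, 113.5]
tool_rot: [-3.111, -0.438, 0.0]
ft_force: [-3.3, 4.0, 2.9]
grip_width: 0.004
```

View pics/s11.png

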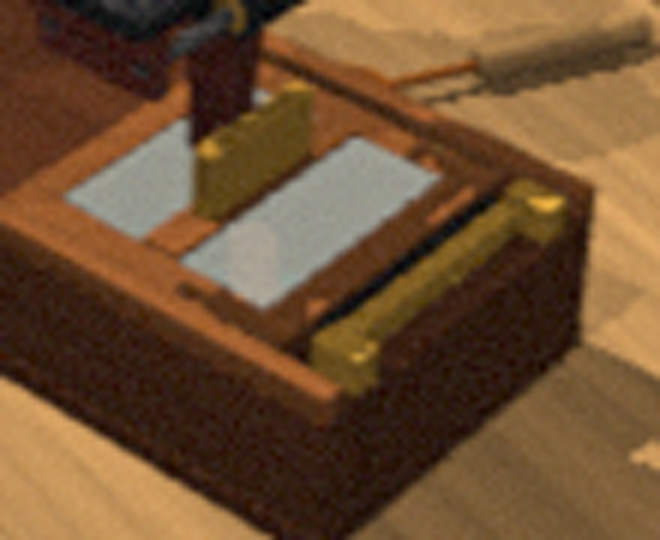

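```bash
for i in 1; do python3 -m inch '[{"xyz":[0,0.005,0],"turn":0},{"xyz":[0,0.005,0],"turn":0}]'; done
python3 -m inch '[{"xyz":[0,0.005,0],"turn":0},{"xyz":[0,0,0],"turn":0}]'
python3 go.py
python3 - <<'E'
from h import *
c=r.capture("side"); cv2.imwrite("pics/s12.png",cv2.resize(c["img"][170:260,240:350,::-1],None,fx=6,fy=6,interpolation=cv2.INTER_CUBIC))
E
```

```text
t: 18.62
eef_pos: [604.8, -26.7, 113.5]
tool_rot: [-3.111, -0.439, 0.0]
ft_force: [-2.2, 3.1, 1.9]
grip_width: 0.003
t: 18.78
eef_pos: [605.2, -28.0, 113.5]
tool_rot: [3.111, 0.438, 0.0]
ft_force: [-2.0, 2.9, 1.9]
grip_width: 0.008
t 18.78 p [605.2 -28.  113.5] ang 16.03 z [ 1.e-04 -2.e-04 -1.e+00] F [-2.    2.92  1.93] g 0.008
```

View pics/s12.png

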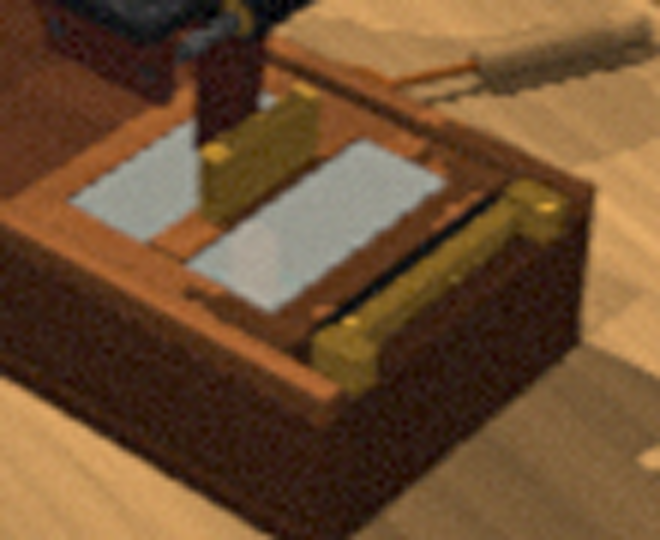

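Nearly touching now. I'll use 0.6 mm steps with a settling row each.

```bash
python3 -m inch '[{"xyz":[0,0.003,0],"turn":0},{"xyz":[0,0,0],"turn":0}]'|grep -E "pos|force"
python3 -m inch '[{"xyz":[0,0.003,0],"turn":0},{"xyz":[0,0,0],"turn":0}]'|grep -E "pos|force"
python3 -m inch '[{"xyz":[0,0.003,0],"turn":0},{"xyz":[0,0,0],"turn":0}]'|grep -E "pos|force"
```

```text
eef_pos: [605.3, -28.4, 113.5]
ft_force: [-2.5, 3.1, 1.9]
eef_pos: [605.4, -28.9, 113.5]
ft_force: [-2.1, 2.6, 2.2]
eef_pos: [605.6, -29.5, 113.5]
ft_force: [-1.9, 2.5, 2.6]
```

```bash
python3 -m inch '[{"xyz":[0,0.003,0],"turn":0},{"xyz":[0,0,0],"turn":0}]'|grep -E "pos|force"
python3 -m inch '[{"xyz":[0,0.003,0],"turn":0},{"xyz":[0,0,0],"turn":0}]'|grep -E "pos|force"
```

```text
eef_pos: [605.8, -30.1, 113.5]
ft_force: [-3.1, 2.9, 2.3]
eef_pos: [605.9, -30.7, 113.5]
ft_force: [-3.2, 2.9, 1.2]
```

```bash
for k in a; do python3 -m inch '[{"xyz":[0,0.003,0],"turn":0},{"xyz":[0,0,0],"turn":0}]'|grep -E "pos|force"; done
python3 -m inch '[{"xyz":[0,0.003,0],"turn":0},{"xyz":[0,0,0],"turn":0}]'|grep -E "pos|force"
python3 -m inch '[{"xyz":[0,0.003,0],"turn":0},{"xyz":[0,0,0],"turn":0}]'|grep -E "pos|force"
```

```text
eef_pos: [606.1, -31.3, 113.5]
ft_force: [-1.8, 3.1, 1.7]
eef_pos: [606.3, -31.7, 113.5]
ft_force: [-3.5, 4.2, 2.5]
eef_pos: [606.3, -31.9, 113.5]
ft_force: [-3.9, 4.6, 2.7]
```

```bash
python3 -m inch '[{"xyz":[0,0.003,0],"turn":0},{"xyz":[0,0,0],"turn":0}]'|grep -E "pos|force"
python3 -m inch '[{"xyz":[0,0.003,0],"turn":0},{"xyz":[0,0,0],"turn":0}]'|grep -E "pos|force"
```

```text
eef_pos: [606.4, -32.1, 113.5]
ft_force: [-4.9, 5.5, 3.4]
eef_pos: [606.4, -32.3, 113.5]
ft_force: [-4.2, 6.5, 4.1]
```

```bash
python3 -m inch '[{"xyz":[0,0.003,0],"turn":0},{"xyz":[0,0,0],"turn":0}]'|grep -E "pos|force"
python3 -m inch '[{"xyz":[0,0.003,0],"turn":0},{"xyz":[0,0,0],"turn":0}]'|grep -E "pos|force"
python3 -m inch '[{"xyz":[0,0,0],"turn":0},{"xyz":[0,0,0],"turn":0}]'|grep -E "pos|force"
```

```text
eef_pos: [606.5, -32.4, 113.5]
ft_force: [-4.8, 7.0, 4.6]
eef_pos: [606.5, -32.6, 113.5]
ft_force: [-5.4, 7.2, 5.3]
eef_pos: [606.5, -32.7, 113.5]
ft_force: [-4.9, 6.8, 4.9]
```

```bash
python3 -m inch '[{"xyz":[0,0.003,0],"turn":0},{"xyz":[0,0,0],"turn":0}]'|grep -E "pos|force"
python3 -m inch '[{"xyz":[0,0.003,0],"turn":0},{"xyz":[0,0,0],"turn":0}]'|grep -E "pos|force"
python3 -m inch '[{"xyz":[0,0.003,0],"turn":0},{"xyz":[0,0,0],"turn":0}]'|grep -E "pos|force"
python3 -m inch '[{"xyz":[0,0,0],"turn":0},{"xyz":[0,0,0],"turn":0}]'|grep -E "pos|force"
```

```text
eef_pos: [606.6, -32.8, 113.5]
ft_force: [-6.1, 8.8, 5.4]
eef_pos: [606.6, -33.0, 113.5]
ft_force: [-6.3, 9.1, 6.5]
eef_pos: [606.7, -33.2, 113.5]
ft_force: [-7.9, 8.9, 8.1]
eef_pos: [606.7, -33.2, 113.5]
ft_force: [-6.7, 9.7, 7.2]
```

Along the track it's about 11.2 N, so about 7.4 N on the strip (8.8 N by displacement). Two more steps will give margin.

```bash
python3 -m inch '[{"xyz":[0,0.003,0],"turn":0},{"xyz":[0,0,0],"turn":0}]'|grep -E "pos|force"
python3 -m inch '[{"xyz":[0,0.002,0],"turn":0},{"xyz":[0,0,0],"turn":0},{"xyz":[0,0,0],"turn":0}]'|grep -E "pos|force"
python3 -m inch '[{"xyz":[0,0,0],"turn":0}]'|grep -E "pos|force"
python3 -m inch '[{"xyz":[0,0,0],"turn":0}]'|grep -E "pos|force"
```

```text
eef_pos: [606.8, -33.4, 113.5]
ft_force: [-6.7, 10.6, 7.8]
eef_pos: [606.8, -33.5, 113.5]
ft_force: [-7.3, 11.5, 7.5]
eef_pos: [606.8, -33.5, 113.5]
ft_force: [-7.6, 12.5, 7.1]
eef_pos: [606.7, -33.5, 113.5]
ft_force: [-7.3, 11.5, 8.7]
```

About 13 N along the track less 3.5–4 N of friction leaves about 9–9.5 N on the strip (10.4 N by displacement), inside 6–13. I'll back off along +y, then rise.

```bash
python3 -m inch '[{"xyz":[0,-0.01,0],"turn":0},{"xyz":[0,-0.01,0],"turn":0},{"xyz":[0,-0.02,0],"turn":0},{"xyz":[0,-0.04,0],"turn":0},{"xyz":[0,-0.05,0],"turn":0},{"xyz":[0,-0.05,0],"turn":0},{"xyz":[0,0,0],"turn":0},{"xyz":[0,0,0],"turn":0}]'
python3 -m inch '[{"xyz":[0,0,-0.05],"turn":0},{"xyz":[0,0,-0.1],"turn":0},{"xyz":[0,0,-0.15],"turn":0},{"xyz":[0,-0.15,-0.1],"turn":0},{"xyz":[0,-0.2,0],"turn":0},{"xyz":[0,-0.2,0],"turn":0},{"xyz":[0,-0.2,0],"turn":0},{"xyz":[0,-0.2,0],"turn":0},{"xyz":[0,-0.2,0],"turn":0},{"xyz":[0,0,0],"turn":0},{"xyz":[0,0,0],"turn":0}]'
python3 go.py
python3 - <<'E'
from h import *
c=r.capture("side"); cv2.imwrite("pics/s13.png",cv2.resize(c["img"][130:340,170:410,::-1],None,fx=3,fy=2.8,interpolation=cv2.INTER_CUBIC))
c=r.capture("top"); cv2.imwrite("pics/t13.png",cv2.resize(c["img"][135:240,185:335,::-1],None,fx=5,fy=5)); np.savez("pics/t13.npz",**c); cv2.imwrite("pics/t13f.png",c["img"][:,:,::-1])
E
```

```text
t: 22.92
eef_pos: [597.9, -1.6, 113.5]
tool_rot: [-3.11, -0.441, -0.0]
ft_force: [0.7, -0.4, -0.3]
grip_width: 0.0
t: 23.83
eef_pos: [533.9, 220.9, 194.2]
tool_rot: [-3.109, -0.446, -0.001]
ft_force: [0.4, -0.9, -0.4]
grip_width: 0.007
t 23.83 p [533.9 220.9 194.2] ang 16.33 z [ 5.e-04  7.e-04 -1.e+00] F [ 0.44 -0.9  -0.4 ] g 0.007
```

View pics/s13.png

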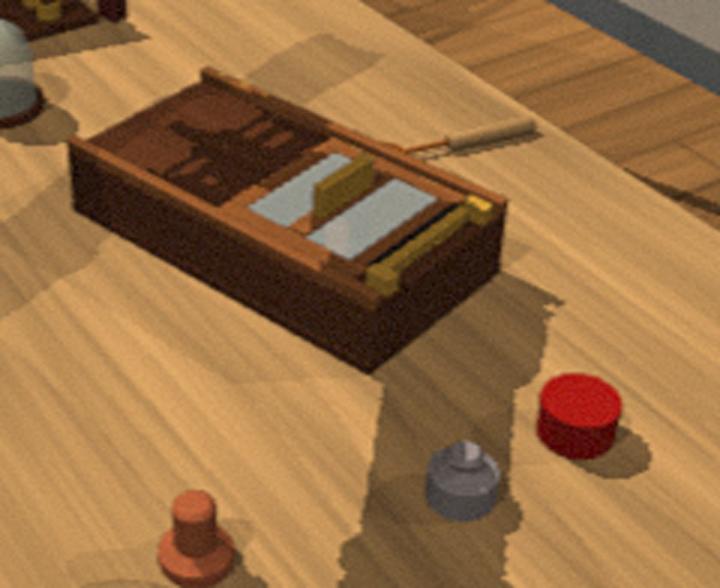

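View pics/t13.png

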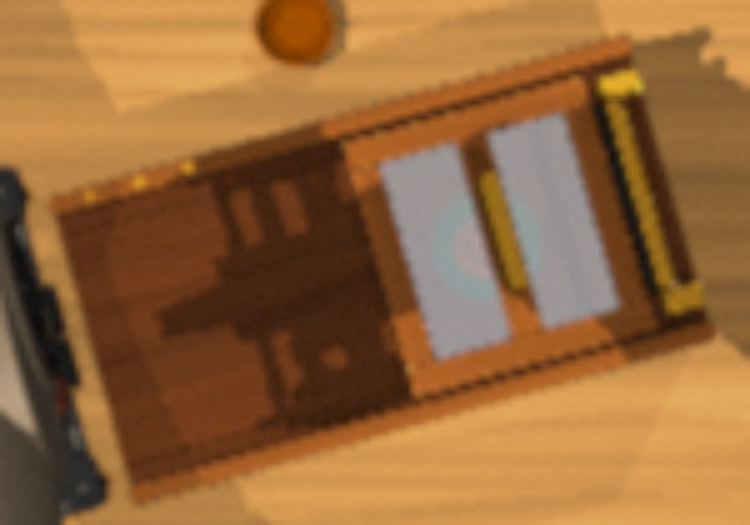

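View pics/t13f.png

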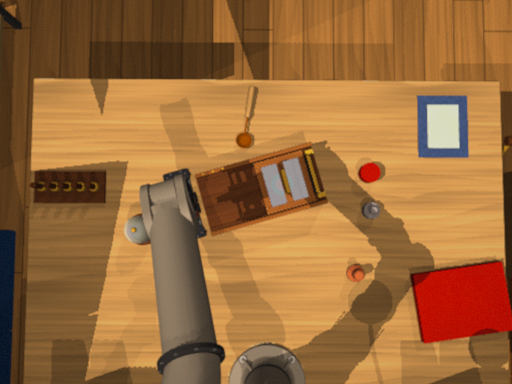

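The final views show the hatch edge on the black strip at top (308,175). The matrix is seen upright on the pad through the glass, and the bystanders are unmoved. Handing in.

Run:
```python
from bench import r
print(r.hand_in())
```

```text
the job is handed in; nothing more can be done
None
```

I stood the smaller bronze matrix on the green pad and let go of it. Then I slid the hatch shut against the rubber strip and handed the job in at about 24 s.

- **Matrix:** I lowered it in 0.5 mm steps until the pad took its weight (7.4 N at contact), eased off and released. The top view before closing showed it upright and centred on the pad, and it looked the same through the glass afterwards.
- **Hatch:** I pushed the pull with the closed fingers to about 13 N along the track, with a highest reading of about 14 N. Less 3.5–4 N of track friction, that is about 9–10 N on the strip. Displacement past first contact (about 2 mm) suggests 10.4 N. The two estimates differ by about 1 N, but both lie within 6–13 N.
- **After letting go:** The last pictures show the hatch edge on the strip, the robot clear with near-zero force, and the tin, weight and spoon where they were. The arm partly hid the dome in the last top view, but it appeared in place.
- **Limits of the checks:** The pressure the hatch keeps on the strip after release can't be measured, only seen as contact in the pictures. The camera views disagreed by up to about 4 mm on the matrix and about 2 mm on the pad, within the clearances I had.

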